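# Mark a batch of padlocks on the treadle marking machine

### The job

Mark this batch of padlocks: turn the depth knob until the blue pointer stands on the red mark, and lay every padlock from the bench flat in a pocket of the marking machine. Then, with all of them in place, give the pedal two full strokes, each right down to its stop and held there for a moment, letting it come all the way up in between. Finally lay all the padlocks flat in the orange tray, leave the pedal up and the pointer on the mark, and do not disturb the other things on the bench.

Things in the scene. Friction and masses are not known exactly. Their poses are not given: they have to be found in the camera images.
- padlock0: brass padlock with a steel shackle, lying flat; may be absent. 72 long (x), 40 wide (y), 22 thick (z), 0.15 to 0.31 kg; origin in the middle of all this, 11 above what it lies on. The solid body, best gripped across its width, runs from x = -36 to +8 (middle x = -14); the shackle, 8 thick and 34 wide outside, from x = +8 to +36. Both faces alike.
- padlock1: blue padlock with a steel shackle, lying flat; may be absent. 72 long (x), 40 wide (y), 22 thick (z), 0.15 to 0.31 kg; origin in the middle of all this, 11 above what it lies on. The solid body, best gripped across its width, runs from x = -36 to +8 (middle x = -14); the shackle, 8 thick and 34 wide outside, from x = +8 to +36. Both faces alike.
- padlock2: green padlock with a steel shackle, lying flat; may be absent. 72 long (x), 40 wide (y), 22 thick (z), 0.15 to 0.31 kg; origin in the middle of all this, 11 above what it lies on. The solid body, best gripped across its width, runs from x = -36 to +8 (middle x = -14); the shackle, 8 thick and 34 wide outside, from x = +8 to +36. Both faces alike.
- padlock3: red padlock with a steel shackle, lying flat; may be absent. 72 long (x), 40 wide (y), 22 thick (z), 0.15 to 0.31 kg; origin in the middle of all this, 11 above what it lies on. The solid body, best gripped across its width, runs from x = -36 to +8 (middle x = -14); the shackle, 8 thick and 34 wide outside, from x = +8 to +36. Both faces alike.
- marker: fixed marking machine; place and yaw vary. Aluminium bed 110 (x) x 256 (y) x 30 high, origin under its middle, three pockets along y. Grey housing from x = 85 back, 300 wide, to 95 high. At rest a red bar across it stands at x = 72, 65 to 79 above the bench; the pedal draws it up to 76 forward over the pockets, clearing seated padlocks by 11; it goes back as the pedal rises.
- pocket0 (a point): centre of the floor of the left (+y of marker) pocket, 82 x 50, ledge 6 high around; axes as marker. Pockets are 78 apart. A padlock, shackle end to either side along x, lies in it with its origin 11 above this point.
- pocket1 (a point): centre of the floor of the middle pocket, 82 x 50, ledge 6 high around; axes as marker. Pockets are 78 apart. A padlock, shackle end to either side along x, lies in it with its origin 11 above this point.
- pocket2 (a point): centre of the floor of the right (-y of marker) pocket, 82 x 50, ledge 6 high around; axes as marker. Pockets are 78 apart. A padlock, shackle end to either side along x, lies in it with its origin 11 above this point.
- treadle: base of the pedal unit, fixed, 140 (x) x 94 (y), origin under its centre; varies in place and yaw and may change sides with control. The pedal's hinge line runs along its y, 55 behind (+x) its centre and 32 above the bench.
- pedal_pad (a point): point to press, on top of the pedal's yellow pad, moving with it: 95 from the hinge and 8 above the pedal's mid-plane through the hinge. The pedal, 120 long, 70 wide, points from its hinge to the treadle's -x. At rest it slopes 0.30 rad up to its free end, this point 68 above the bench; at the stop 0.04 rad, about 44 above the bench.
- pedal (a joint): pedal angle in rad: 0 up at rest, 0.26 down at its hard stop. A spring returns it; at pedal_pad it takes about 5 N to start and 11 N at the stop.
- control: depth control, fixed grey box 105 (x) x 130 (y) x 40 high, origin under its centre; varies in place and yaw and may change sides with treadle. Knob on its near (-x) half, pointer, red mark and white scale on its far (+x) half.
- depth_knob_grip (a point): point on the knob's vertical axis at the height to grip (77 above the bench). The black knob is a disc 44 across with a bar grip 42 long, 14 thick, rising from 52 to 84 above the bench; the bar lies along the x axis of this point's frame, which turns with the knob. Stiffness about 0.03 N m; it stays where it is left.
- depth_knob (a joint): knob angle in rad, 0 to 3.0, growing clockwise seen from above; at 0 the bar lies along the control's x. Every rad moves the pointer 30 along the scale towards the control's -y; it stands at control y = 45 when the knob is at 0.
- pointer_tip (a point): tip of the blue pointer, which slides along the control's y on the scale, 43 above the bench.
- depth_mark: small red mark fixed on the scale beyond the pointer (12 wide block with a 3 wide nose towards the pointer); origin at its middle, axes as control. The pointer is on the mark when its tip and this origin have the same y in this frame; where it sits on the scale varies.
- tray: orange tray for finished work, fixed, 118 (x) x 275 (y) outside, walls 5 thick and 24 high, floor 5 thick; origin under its centre; varies in place and yaw. Three padlocks fit side by side along y, shackles along x.
- cylinder: brass door-lock cylinder, 70 long (its x), 17 wide, 32 high; may lie among the padlocks; not part of the job, to be left alone.
- oil: small oil bottle, 44 across, 110 tall, red cap; not part of the job, to be left alone.
- screwdriver: red-handled screwdriver, 200 long; not part of the job, to be left alone.
- keybox: open blue plastic box, 110 x 150 x 50; not part of the job, to be left alone.
- brush: green-handled bench brush, 180 long; not part of the job, to be left alone.
- wrench: steel spanner, 180 long; not part of the job, to be left alone.
Things that resemble listed ones, but are neither listed nor needed, are in the scene too. What is shaped like the padlock1 but brown is not meant. Leave any pink look-alike of the treadle alone.

How it is judged:
On the way, in this order (a step that is already met when the one before it is completed fails the run):
1. the pointer is on the mark and every padlock lies flat in a pocket (((horizontal distance between padlock0 and pocket0 below 0.009 m and z of padlock0 in the frame of marker between 0.036 and 0.0455 m) or (horizontal distance between padlock0 and pocket1 below 0.009 m and z of padlock0 in the frame of marker between 0.036 and 0.0455 m) or (horizontal distance between padlock0 and pocket2 below 0.009 m and z of padlock0 in the frame of marker between 0.036 and 0.0455 m)) and ((horizontal distance between padlock1 and pocket0 below 0.009 m and z of padlock1 in the frame of marker between 0.036 and 0.0455 m) or (horizontal distance between padlock1 and pocket1 below 0.009 m and z of padlock1 in the frame of marker between 0.036 and 0.0455 m) or (horizontal distance between padlock1 and pocket2 below 0.009 m and z of padlock1 in the frame of marker between 0.036 and 0.0455 m)) and ((horizontal distance between padlock2 and pocket0 below 0.009 m and z of padlock2 in the frame of marker between 0.036 and 0.0455 m) or (horizontal distance between padlock2 and pocket1 below 0.009 m and z of padlock2 in the frame of marker between 0.036 and 0.0455 m) or (horizontal distance between padlock2 and pocket2 below 0.009 m and z of padlock2 in the frame of marker between 0.036 and 0.0455 m)) and ((horizontal distance between padlock3 and pocket0 below 0.009 m and z of padlock3 in the frame of marker between 0.036 and 0.0455 m) or (horizontal distance between padlock3 and pocket1 below 0.009 m and z of padlock3 in the frame of marker between 0.036 and 0.0455 m) or (horizontal distance between padlock3 and pocket2 below 0.009 m and z of padlock3 in the frame of marker between 0.036 and 0.0455 m)) and y of pointer_tip in the frame of depth_mark between -0.004 and 0.004 m), for 0.2 s.
2. first stroke: the pedal is down at its stop with the padlocks in the pockets and the pointer on the mark (all of step 1 and value of joint pedal above 0.235 rad), for 0.2 s.
3. the pedal is fully up again (value of joint pedal below 0.03 rad), for 0.1 s.
4. second stroke: the pedal is down at its stop again, padlocks in the pockets, pointer on the mark (all of step 2), for 0.2 s.
At the end, for the whole second after the job is handed in: Every padlock lies flat on the floor of the tray, at rest, its middle within the walls and no higher than 23 mm above the bench; the pedal is up (under 0.03 rad); the pointer is within 4 mm of the red mark (x of padlock0 in the frame of tray between -0.054 and 0.054 m and y of padlock0 in the frame of tray between -0.1325 and 0.1325 m and z of padlock0 in the frame of tray between 0.01 and 0.023 m and linear speed of each of padlock0, padlock1, padlock2, padlock3 below 0.03 m/s and x of padlock1 in the frame of tray between -0.054 and 0.054 m and y of padlock1 in the frame of tray between -0.1325 and 0.1325 m and z of padlock1 in the frame of tray between 0.01 and 0.023 m and x of padlock2 in the frame of tray between -0.054 and 0.054 m and y of padlock2 in the frame of tray between -0.1325 and 0.1325 m and z of padlock2 in the frame of tray between 0.01 and 0.023 m and x of padlock3 in the frame of tray between -0.054 and 0.054 m and y of padlock3 in the frame of tray between -0.1325 and 0.1325 m and z of padlock3 in the frame of tray between 0.01 and 0.023 m and y of pointer_tip in the frame of depth_mark between -0.004 and 0.004 m and value of joint pedal below 0.03 rad); the robot touches nothing.
It fails at once if a bystander (lock cylinder, oil bottle, screwdriver, key box, brush, spanner) is pushed more than 60 mm away (distance of any of cylinder, oil, screwdriver, keybox, brush, wrench from where it was at the start of the episode above 0.06 m).
Of padlock0, padlock1, padlock2, padlock3 only 2 to 3 are there at a start; the rules pass over those that are not, and their reading is None.
At some moment in a run one of padlock0, padlock1, padlock2, padlock3 may be knocked a few centimetres aside while the robot is not near it.
Once in a run the grip may slacken for a moment while it holds something.
It also fails if it takes over 210 s, if anything falls off the work surface, if the arm or the gripper's body presses on something with over 40 N, if the wrist force passes 120 N, or if a joint passes its speed limit or range.

### The arm

A 6-joint arm with a two-finger parallel gripper is mounted at the origin on the work surface. World frame = base frame: x ahead of the robot, y to its left, z up, the work surface at z = 0. Lengths are in m, angles in rad, forces in N, time in s.
With the tool pointing down it reaches from about 0.25 to 0.725 m from the base axis. Payload 4 kg.
Tool frame: the origin (TCP) lies midway between the tips of the shut fingers; the grasp point (between the pads) lies 19 mm behind it (bot.grip_depth is the distance from the TCP to the grasp point, in m); z points along the fingers, y is the line along which they close (so a half turn about z gives the same grasp; the last joint's range is limited). The gripper opens to 85 mm and grips with 20 to 120 N. Pads are 22 mm wide; open, the fingers measure 114 mm over their backs; the gripper's body (76 mm by 85 mm) begins 54 mm behind the grasp point. The pads swing forward as they close: fully open they stand 13 mm farther back than shut.
Start: joints at [1.156, 0.241, 0.005, 1.335, 0, 1.571], TCP at [0.202, 0.458, 0.231] pointing down, gripper open.
Joint ranges: [-2.72, 2.72], [-1.05, 1.87], [-1.09, 1.28], [-1.99, 2.15], [-1.42, 1.44], [-3.14, 3.14]. Speed limits (rad/s): [2.79, 2.79, 3.14, 3.14, 3.14, 3.14].

### API

Orientations are given as a unit quaternion [x, y, z, w].
In Python, from workcell import bot gives the robot as it stands.
- The arm moves only by the shell command python3 -m creep 'ROWS'. ROWS is JSON, one flat list of numbers, 5 for each row, row after row: the shift along the world's x, y, z in m, then the turn about the world's z in rad, then the finger opening in m, from 0 to 0.0854. In form: [x, y, z, twist, claw, x, y, z, twist, claw, ...]. A call has 1 to 10 rows; each row is the pose to reach, as a shift and turn from the pose commanded when the call began; what a row does not reach only later rows make up. A row lasts 1/12 s, in which the tool goes at most 41.7 mm and 7.16 degrees, less where a joint would pass 70% of its speed; a pose out of reach is approached as far as the arm can. A call with a gripper value outside its range is refused whole. The fingers move at their own pace and stop on an object; the grip force is fixed at half the most. Time passes only in rows, so rows that repeat a pose let the fingers close. It gives the time, the measured TCP pose, the force, the opening and the grip force at its end, in the units of the state.
- bot.get_obs(): the state, without advancing time (a new reading comes with each control period).
- bot.camera(name): name is "scene" or "top"; returns a dict with "pixels" (384x512x3 uint8, red, green, blue), "camera_matrix" (3x3 intrinsics, pixels), "dist_coeffs" ([k1, k2, p1, p2, k3] as OpenCV has them; the pictures are not rectified), "extrinsics" (4x4, takes a point from world to camera coordinates). Camera axes: x right, y down, z forward; pixel columns grow to the right and rows downward; lengths in m; the calibration is good to about 2 mm. A picture is of the moment at which its call begins. There is no depth.
- bot.job_done(): hands the job in; it is judged then, once.
Trained networks look in the newest picture that a camera, given by its name, has taken for a name from the list of things; names that differ only in an ending like _2 or _b are one class to them, and where a whole thing is asked for, a point or a joint stands for the part that bears it (a point fixed in the world has none). Each returns a list of dicts, best first, with "score" (0 to 1); they miss things now and then, are a little off and sometimes report something else, mostly with a low value. They report only what shows in the picture. A call takes as long as a camera call. They do not tell look-alikes from the thing itself.
- bot.look_for(camera, thing): "centre" ([column, row] as shares, 0 to 1, of the picture: columns of its width, rows of its height, amid what is visible of it).
- bot.place_of(camera, thing): "centre" ([column, row] as shares, 0 to 1, of the picture: columns of its width, rows of its height: a listed point, or the origin of a listed thing).
The state is a dict: "clock": time; "joint_pos": joint angles; "joint_vel": joint speeds; "tau": joint torques, N m; "eef_pos": TCP position; "tool_rot": TCP orientation; "ft_force": force on the tool from outside, world axes, zero at the start; "ft_torque": the same for the moment, N m; "grip_width": finger opening in m; "grasp_force": force on a finger pad.
Only numpy, scipy, OpenCV 4.12 (cv2) and the standard library are available. Lean on these libraries where they do the work, as an engineer would, in place of code of your own. Each camera call takes 0.05 s, during which the arm holds its last target. There are 200 camera calls.

## Working session

There is one attempt and no reset: what is moved stays moved. The work goes in short steps, Python scripts to look and compute and a shell command to move; the robot and the scene stay as the last step left them, time stands still between calls to the robot, and variables do not carry over. Pictures are saved under pics/ and viewed, at most 14 in all, crops included, and the job is handed in when it is done.

```bash
ls; mkdir -p pics
cat > h.py <<'E'
import numpy as np, cv2
from workcell import bot
def snap(cam,fn=None):
    c=bot.camera(cam)
    if fn: cv2.imwrite('pics/'+fn,c['pixels'][:,:,::-1])
    return c
def px2w(c,uv,z):
    K=np.array(c['camera_matrix'],float);D=np.array(c['dist_coeffs'],float);E=np.array(c['extrinsics'])
    n=cv2.undistortPoints(np.array(uv,float).reshape(-1,1,2),K,D).reshape(-1,2)
    R,t=E[:3,:3],E[:3,3];o=-R.T@t;d=np.c_[n,np.ones(len(n))]@R
    z=np.broadcast_to(z,(len(n),))
    return o+d*((z-o[2])/d[:,2])[:,None]
def w2px(c,P):
    E=np.array(c['extrinsics']);r,_=cv2.Rodrigues(E[:3,:3])
    return cv2.projectPoints(np.array(P,float).reshape(-1,1,3),r,E[:3,3],np.array(c['camera_matrix'],float),np.array(c['dist_coeffs'],float))[0].reshape(-1,2)
S=np.array([512,384])
E
cat > a.py <<'E'
from h import *
for cam in ('top','scene'):
    c=snap(cam,cam+'0.png')
    E=np.array(c['extrinsics']);print(cam,'pos',(-E[:3,:3].T@E[:3,3]).round(3))
    H={'padlock':11,'pocket0':30}
    for n,z in [('padlock0',.011),('padlock1',.011),('padlock2',.011),('padlock3',.011),('marker',0),('pocket0',.03),('pocket1',.03),('pocket2',.03),('treadle',0),('pedal_pad',.068),('control',0),('depth_knob_grip',.077),('pointer_tip',.043),('depth_mark',.043),('tray',0),('cylinder',.016)]:
        for r in bot.place_of(cam,n)[:3]:
            p=np.array(r['centre'])*S
            print(n,round(r['score'],2),p.round(1),px2w(c,p,z)[0,:2].round(4))
print(bot.get_obs())
E
python3 a.py
```

```text
pics
top pos [0.33  0.031 1.396]
padlock0 0.74 [196.6 220.7] [0.4214 0.2316]
padlock0 0.64 [140.8 211.5] [0.452  0.4089]
padlock0 0.52 [107.  213.8] [0.4457 0.5173]
padlock1 0.74 [196.6 220.7] [0.4214 0.2316]
padlock1 0.64 [140.8 211.5] [0.452  0.4089]
padlock1 0.52 [107.  213.8] [0.4457 0.5173]
padlock2 0.74 [196.6 220.7] [0.4214 0.2316]
padlock2 0.64 [140.8 211.5] [0.452  0.4089]
padlock2 0.52 [107.  213.8] [0.4457 0.5173]
padlock3 0.74 [196.6 220.7] [0.4214 0.2316]
padlock3 0.64 [140.8 211.5] [0.452  0.4089]
padlock3 0.52 [107.  213.8] [0.4457 0.5173]
marker 0.73 [269.5 167.7] [5.897e-01 4.000e-04]
pocket0 0.88 [293.1 162.1] [ 0.6013 -0.0733]
pocket0 0.71 [271.9 160.5] [ 0.607  -0.0068]
pocket1 0.88 [293.1 162.1] [ 0.6013 -0.0733]
pocket1 0.71 [271.9 160.5] [ 0.607  -0.0068]
pocket2 0.88 [293.1 162.1] [ 0.6013 -0.0733]
pocket2 0.71 [271.9 160.5] [ 0.607  -0.0068]
treadle 0.9 [246.  205.5] [0.4688 0.0765]
treadle 0.68 [149.4 272.4] [0.2609 0.3813]
pedal_pad 0.83 [146.8 286.1] [0.2238 0.3716]
control 0.71 [246.9 203.9] [0.4739 0.0737]
control 0.58 [297.8 205.6] [ 0.4668 -0.0877]
con
[... 1827 characters left out ...]
6]
{'clock': 1.7, 'joint_pos': array([ 1.15600912e+00,  2.40591296e-01,  4.97447249e-03,  1.33519842e+00,
       -5.38634631e-06,  1.57077526e+00]), 'joint_vel': array([ 0.00016027, -0.00164282, -0.00021845, -0.0005494 , -0.00153763,
       -0.00070866]), 'tau': array([ 1.03943174e-03, -3.72209108e+01,  2.52685422e+01,  1.29711381e-03,
        1.23313643e-05, -2.70906135e-06]), 'eef_pos': array([0.20149414, 0.45758915, 0.23130105]), 'tool_rot': array([ 2.05899753e-01,  9.78573090e-01, -9.81164302e-06,  6.87489818e-07]), 'ft_force': array([-0.65405302,  0.01355418, -0.31147508]), 'ft_torque': array([-0.02666992, -0.03575418,  0.03196402]), 'grasp_force': 0.0, 'grip_width': 0.0854109899645589}
```

```bash
python3 -c "
import cv2
a=cv2.imread('pics/top0.png');cv2.imwrite('pics/top0b.png',cv2.resize(a[100:330,60:440],(800,484),interpolation=cv2.INTER_CUBIC))
a=cv2.imread('pics/scene0.png');cv2.imwrite('pics/scene0b.png',cv2.resize(a,(800,600),interpolation=cv2.INTER_CUBIC))"
```

```text
(no output)
```

View pics/top0b.png

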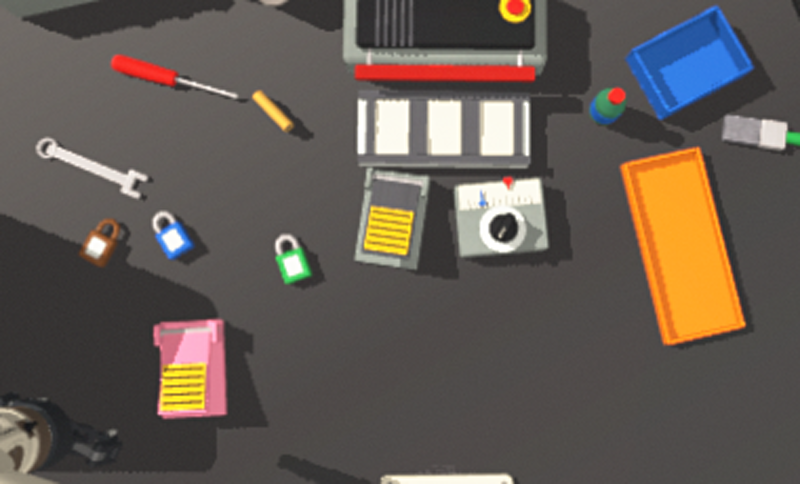

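View pics/scene0b.png

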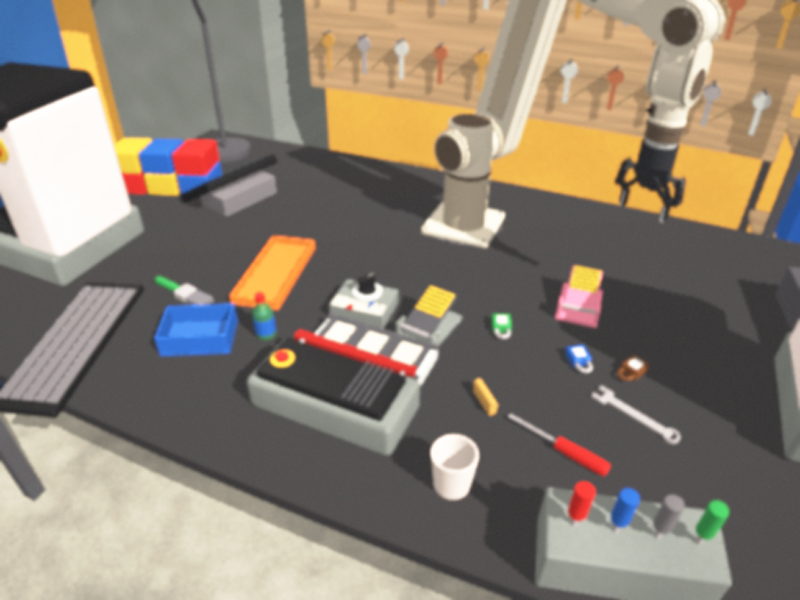

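The top crop shows blue (172,235), green (292,260) and brown (100,243) padlocks. The brown one is the look-alike, so blue and green are the ones meant. The grey treadle (392,218) is the real one and the pink one (190,370) is the look-alike. The control is at (500,220), the marker bed at (445,130) and the tray at (685,245). I'll enlarge these areas to confirm and fit poses.

```bash
cat > b.py <<'E'
from h import *
a=cv2.imread('pics/top0.png')
m=cv2.resize(a[128:234,224:330],None,fx=5.6,fy=5.6,interpolation=cv2.INTER_CUBIC)
cv2.imwrite('pics/mach.png',m)
p=cv2.resize(a[196:240,95:215],None,fx=6,fy=6,interpolation=cv2.INTER_CUBIC)
q=cv2.resize(a[165:270,345:420],None,fx=4,fy=4,interpolation=cv2.INTER_CUBIC)
cv2.imwrite('pics/locks.png',p)
c=bot.camera('top')
import json
hsv=cv2.cvtColor(c['pixels'],cv2.COLOR_RGB2HSV)
def rect(lo,hi,z,box,name):
    x0,y0,x1,y1=box
    m=np.zeros(hsv.shape[:2],np.uint8);m[y0:y1,x0:x1]=cv2.inRange(hsv,lo,hi)[y0:y1,x0:x1]
    k=max(cv2.findContours(m,cv2.RETR_EXTERNAL,cv2.CHAIN_APPROX_NONE)[0],key=cv2.contourArea)
    W=px2w(c,k.reshape(-1,2),z)[:,:2].astype(np.float32)
    r=cv2.minAreaRect(W*1000);print(name,len(k),[np.round(v,1) for v in r])
rect((45,80,40),(85,255,255),.022,(180,200,215,240),'green')
rect((100,80,40),(130,255,255),.022,(130,195,160,230),'blue')
rect((5,120,80),(25,255,255),.024,(345,165,420,270),'tray')
rect((20,100,80),(35,255,255),.06,(225,190,265,225),'pad')
E
python3 b.py
```

```text
green 50 [array([405. , 222.2]), array([48.3, 44.1]), np.float64(20.1)]
blue 48 [array([443.4, 400.5]), array([51.4, 45.5]), np.float64(32.0)]
tray 245 [array([ 428.8, -353.8]), array([279.9, 128.4]), np.float64(12.0)]
pad 79 [array([452.4,  79.8]), array([63.8, 64.4]), np.float64(80.8)]
```

View pics/mach.png

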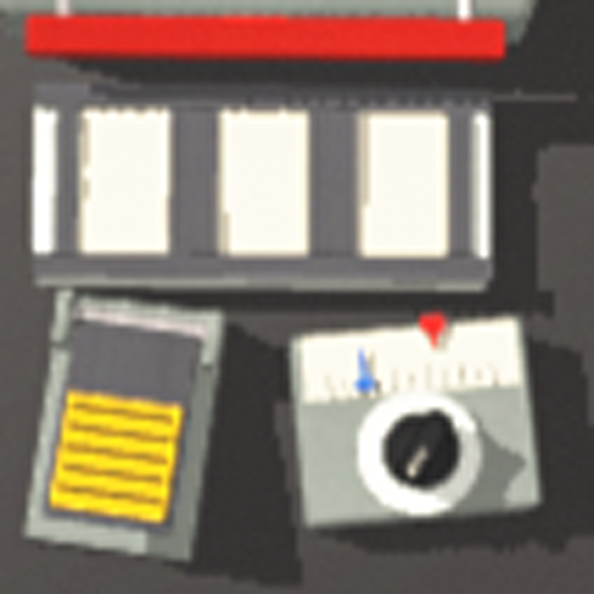

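View pics/locks.png

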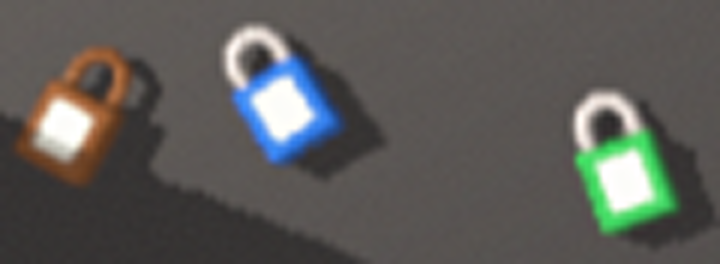

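The enlarged crops settle it. The blue lock body is at crop (285,105) and the green at (625,180), both with shackles up-left. The brown look-alike is at (65,130). In the machine crop the pocket floors are at (125,182), (264,182) and (404,182), the pointer tip at (363,350), the red mark at (433,330) and the grey treadle's pad at (118,455).

```bash
cat > m.py <<'E'
from h import *
c=bot.camera('top');im=c['pixels'];hsv=cv2.cvtColor(im,cv2.COLOR_RGB2HSV)
def mean(mask,box,z):
    x0,y0,x1,y1=box;w=mask[y0:y1,x0:x1].astype(float);v,u=np.mgrid[y0:y1,x0:x1]
    p=np.array([(u*w).sum(),(v*w).sum()])/w.sum();return p,px2w(c,p,z)[0,:2]*1000
g=im.astype(float).min(2)
wh=np.clip((g-120)/120,0,1)
off=lambda u,v:((np.array([u,v])+.5)/5.6-.5+[224,128])
P=[]
for u in (125,264,404):
    o=off(u,182).astype(int);b=(o[0]-10,o[1]-15,o[0]+12,o[1]+17)
    p,w=mean(wh,b,.030);P.append(w);print('pocket',p.round(2),w.round(1))
P=np.array(P);d=P[0]-P[2];print('pitch',np.linalg.norm(d)/2,'yaw',np.degrees(np.arctan2(-d[0],d[1])))
K=[off(*q) for q in [(292,340),(520,318),(540,503),(307,525)]]
W=px2w(c,K,.04)[:,:2]*1000;print('control corners',W.round(1),W.mean(0).round(1),[np.linalg.norm(W[i]-W[i-1]).round(1) for i in range(4)])
d=(W[0]-W[1])+(W[3]-W[2]);yaw=np.arctan2(-d[0],d[1]);print('yaw',np.degrees(yaw))
ex=np.array([np.cos(yaw),np.sin(yaw)]);ey=np.array([-ex[1],ex[0]])
H,Sx,V=[hsv[...,i].astype(int) for i in range(3)]
o=off(363,370).astype(int);bl=((H>100)&(H<130)&(Sx>70));v,u=np.nonzero(bl);s=(abs(u-o[0])<8)&(abs(v-o[1])<9);u,v=u[s],v[s]
for r in sorted(set(v)): 
    ww=px2w(c,[[u[v==r].mean(),r]],.043)[0,:2]*1000;print('ptr row',r,u[v==r],(( ww-W.mean(0))@ey).round(1),((ww-W.mean(0))@ex).round(1))
o=off(433,328).astype(int);rd=((H<8)|(H>172))&(Sx>100);v,u=np.nonzero(rd);s=(abs(u-o[0])<8)&(abs(v-o[1])<7);u,v=u[s],v[s]
for r in sorted(set(v)): 
    ww=px2w(c,[[u[v==r].mean(),r]],.045)[0,:2]*1000;print('mark row',r,u[v==r],((ww-W.mean(0))@ey).round(1),((ww-W.mean(0))@ex).round(1))
kn=px2w(c,[off(420,450)],.055)[0,:2]*1000;print('knob',kn,((kn-W.mean(0))@ex),((kn-W.mean(0))@ey))
T=px2w(c,[off(75,392),off(184,405),off(165,523),off(50,506)],[.06,.06,.07,.07])[:,:2]*1000;print('pad',T.round(1),T.mean(0))
d=T[0]-T[3]+T[1]-T[2];print('treadle yaw',np.degrees(np.arctan2(d[1],d[0])))
E
python3 m.py
```

```text
pocket [245.96 160.05] [609.3  74.7]
pocket [270.72 160.17] [608.1  -3.1]
pocket [295.77 160.63] [605.8 -81.8]
pitch 78.25915862136539 yaw -1.2816905164333185
control corners [[ 517.3  -17.1]
 [ 528.3 -143.5]
 [ 425.7 -152. ]
 [ 415.   -23.9]] [471.6 -84.1] [np.float64(102.6), np.float64(126.9), np.float64(103.0), np.float64(128.5)]
yaw 4.860123384723145
ptr row 191 [288] 26.2 38.9
ptr row 192 [288] 26.5 35.8
ptr row 193 [288] 26.8 32.7
ptr row 194 [288 289] 25.6 29.5
ptr row 195 [288 289] 25.9 26.4
ptr row 196 [288 289 290] 24.7 23.2
ptr row 197 [288 289] 26.5 20.2
mark row 183 [302] -19.3 59.3
mark row 184 [299 300 301 302 303] -15.9 56.5
mark row 185 [299 300 301 302 303] -15.6 53.4
mark row 186 [299 300 301 302 303] -15.2 50.3
mark row 187 [300 301 302] -14.9 47.2
mark row 188 [301] -14.6 44.1
mark row 189 [301] -14.2 41.0
knob [454.19747844 -85.33194102] -17.428860755084873 0.28047386151333464
pad [[487.3 101.8]
 [479.6  42.7]
 [415.   53.4]
 [424.7 115. ]] [451.67331692  78.20363206]
treadle yaw -10.61531260180562
```

```bash
python3 -m creep '[0.25,-0.54,-0.07,-0.07,0.085,0.25,-0.54,-0.07,-0.07,0.085,0.25,-0.54,-0.07,-0.07,0.085,0.25,-0.54,-0.07,-0.07,0.085,0.25,-0.54,-0.07,-0.07,0.085,0.25,-0.54,-0.07,-0.07,0.085,0.25,-0.54,-0.07,-0.07,0.085,0.25,-0.54,-0.07,-0.07,0.085,0.25,-0.54,-0.07,-0.07,0.085,0.25,-0.54,-0.07,-0.07,0.085]'
```

```text
clock: 2.63
eef_pos: [0.3759, 0.0802, 0.1828]
tool_rot: [0.24, 0.971, 0.0, 0.001]
ft_force: [1.1, 0.3, 0.4]
grip_width: 0.085
grasp_force: 0.0
```

```bash
python3 -m creep '[0.078,-0.166,-0.06,0,0.085,0.078,-0.166,-0.06,0,0.085,0.078,-0.166,-0.06,0,0.085,0.078,-0.166,-0.06,0,0.085,0.078,-0.166,-0.06,0,0.085,0.078,-0.166,-0.06,0,0.085,0.078,-0.166,-0.06,0,0.085]'
cat > v.py <<'E'
import sys
from h import *
# v.py cam name u0 v0 u1 v1
cam,fn=sys.argv[1:3];b=list(map(int,sys.argv[3:7]))
c=bot.camera(cam);a=c['pixels'][b[1]:b[3],b[0]:b[2],::-1]
f=min(800/a.shape[1],600/a.shape[0]);print('scale',f)
cv2.imwrite('pics/'+fn,cv2.resize(a,None,fx=f,fy=f,interpolation=cv2.INTER_CUBIC))
E
python3 v.py scene s1.png 120 90 420 300
```

```text
clock: 3.22
eef_pos: [0.4531, -0.085, 0.1219]
tool_rot: [0.242, 0.97, 0.0, -0.001]
ft_force: [-0.5, 0.1, 0.1]
grip_width: 0.085
grasp_force: 0.0
scale 2.6666666666666665
```

View pics/s1.png

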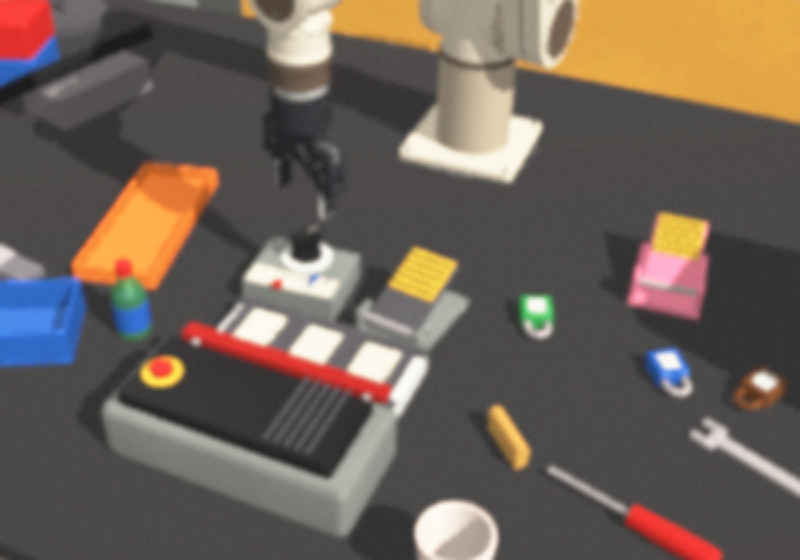

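The gripper (305,190) hangs over the knob (307,242). Only the green (537,312) and blue (668,370) locks are on the bench besides the brown one. Next I'll descend and grip the knob.

```bash
python3 -m creep '[0,0,-0.03,0,0.085,0,0,-0.062,0,0.085,0,0,-0.062,0,0.085]'; python3 -m creep '[0,0,0,0,0.01,0,0,0,0,0.01,0,0,0,0,0.01,0,0,0,0,0.01,0,0,0,0,0.01,0,0,0,0,0.01,0,0,0,0,0.01,0,0,0,0,0.01,0,0,0,0,0.01,0,0,0,0,0.01]';  python3 v.py top t1.png 270 170 330 215
```

```text
clock: 3.52
eef_pos: [0.4489, -0.0818, 0.0568]
tool_rot: [0.239, 0.971, -0.0, -0.004]
ft_force: [-2.2, -0.1, -1.0]
grip_width: 0.0846
grasp_force: 0.0
clock: 4.35
eef_pos: [0.4537, -0.0858, 0.0621]
tool_rot: [0.241, 0.971, -0.002, 0.001]
ft_force: [-2.9, -4.7, 7.3]
grip_width: 0.0131
grasp_force: 59.6
scale 13.333333333333334
```

View pics/t1.png

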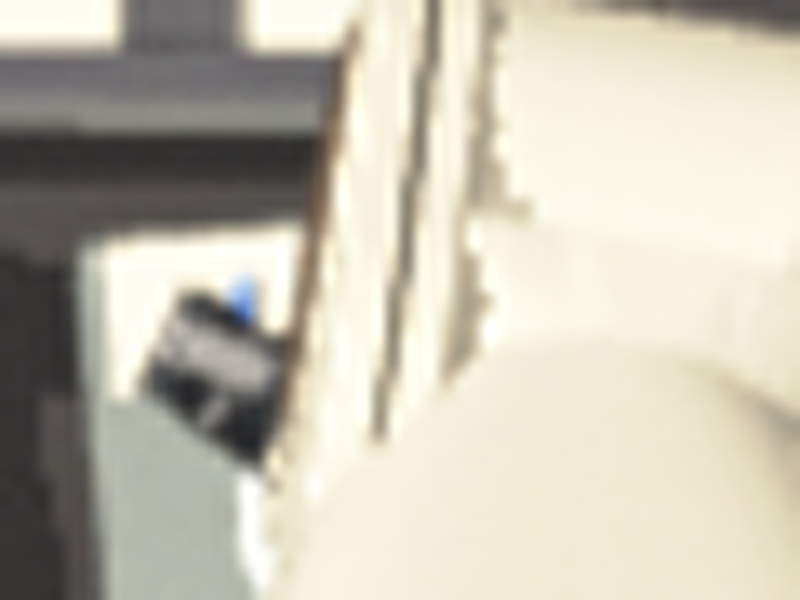

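The pointer (242,300 → px 288) hasn't moved, and the bar is gripped at 13 mm. I'll turn clockwise about 1.37 rad.

```bash
python3 -m creep '[0,0,0,-0.12,0.01,0,0,0,-0.24,0.01,0,0,0,-0.36,0.01,0,0,0,-0.48,0.01,0,0,0,-0.6,0.01,0,0,0,-0.72,0.01,0,0,0,-0.84,0.01,0,0,0,-0.96,0.01,0,0,0,-1.08,0.01,0,0,0,-1.2,0.01]'; python3 -m creep '[0,0,0,-0.12,0.01,0,0,0,-0.17,0.01,0,0,0,-0.17,0.01,0,0,0,-0.17,0.01]'; python3 v.py scene s2.png 210 175 270 220;  cp pics/s2.png /tmp/;python3 - <<'E'
from h import *
c=bot.camera('scene');
hsv=cv2.cvtColor(c['pixels'],cv2.COLOR_RGB2HSV);H,Sx,V=[hsv[...,i].astype(int) for i in range(3)]
for n,m in (('blue',(H>100)&(H<130)&(Sx>90)),('red',((H<8)|(H>172))&(Sx>110))):
    m=m.copy();m[:,:215]=0;m[:,262:]=0;m[:180]=0;m[206:]=0
    v,u=np.nonzero(m)
    for r in sorted(set(v)): print(n,r,u[v==r].tolist(),V[r,u[v==r]].tolist())
E
```

```text
clock: 5.23
eef_pos: [0.4537, -0.0858, 0.0621]
tool_rot: [0.749, 0.663, -0.001, 0.002]
ft_force: [-3.1, -4.7, 7.4]
grip_width: 0.0127
grasp_force: 59.6
clock: 5.57
eef_pos: [0.4537, -0.0858, 0.0621]
tool_rot: [0.801, 0.599, -0.001, 0.002]
ft_force: [-3.1, -4.1, 7.7]
grip_width: 0.0131
grasp_force: 59.6
scale 13.333333333333334
red 195 [223, 224] [244, 241]
red 196 [222, 223, 224] [221, 227, 233]
red 197 [222, 223, 224] [177, 194, 209]
```

View pics/s2.png

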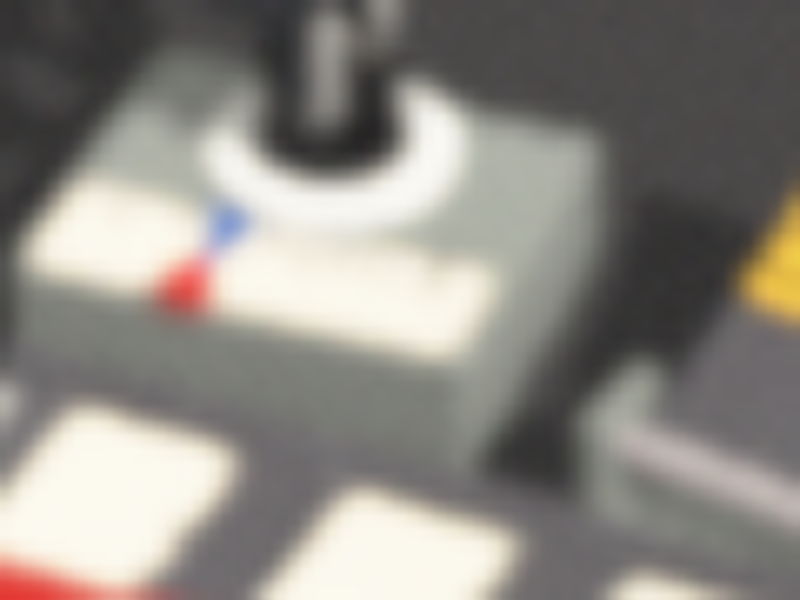

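Pointer tip (210,262) meets the mark's nose (207,262). I'll release, lift, then go toward the green lock and check the pointer from the top.

```bash
python3 -m creep '[0,0,0,0,0.05,0,0,0,0,0.07,0,0,0,0,0.07,0,0,0,0,0.07,0,0,0.03,0,0.07,0,0,0.06,0,0.07,0,0,0.1,0,0.07,0,0,0.1,0,0.07]'; python3 -m creep '[-0.04,0.31,0,2.2,0.07,-0.04,0.31,0,2.2,0.07,-0.04,0.31,0,2.2,0.07,-0.04,0.31,0,2.2,0.07,-0.04,0.31,0,2.2,0.07,-0.04,0.31,0,2.2,0.07,-0.04,0.31,0,2.2,0.07,-0.04,0.31,0,2.2,0.07,-0.04,0.31,0,2.2,0.07,-0.04,0.31,0,2.2,0.07]'; python3 -m creep '[0,0,0,0.95,0.07,0,0,0,0.95,0.07,0,0,0,0.95,0.07,0,0,0,0.95,0.07,0,0,0,0.95,0.07,0,0,0,0.95,0.07,0,0,0,0.95,0.07,0,0,0,0.95,0.07,0,0,0,0.95,0.07,0,0,0,0.95,0.07]'; python3 v.py top t2.png 270 170 330 215; python3 m.py | egrep 'ptr|mark'
```

```text
clock: 6.33
eef_pos: [0.4579, -0.0845, 0.1675]
tool_rot: [0.8, 0.6, 0.004, 0.004]
ft_force: [2.3, -0.2, -0.3]
grip_width: 0.07
grasp_force: 0.0
clock: 7.17
eef_pos: [0.4128, 0.2281, 0.1602]
tool_rot: [0.293, 0.956, 0.0, -0.0]
ft_force: [-0.3, 0.9, 0.9]
grip_width: 0.0697
grasp_force: 0.0
clock: 8.0
eef_pos: [0.4132, 0.2262, 0.1604]
tool_rot: [-0.171, 0.985, 0.0, -0.0]
ft_force: [-0.2, 0.7, -0.6]
grip_width: 0.0699
grasp_force: 0.0
scale 13.333333333333334
mark row 183 [301 302] -17.8 59.5
mark row 184 [299 300 301 302 303] -15.9 56.5
mark row 185 [299 300 301 302 303] -15.6 53.4
mark row 186 [299 300 301 302 303] -15.2 50.3
mark row 187 [300 301 302] -14.9 47.2
mark row 188 [301] -14.6 44.1
mark row 189 [301] -14.2 41.0
```

View pics/t2.png

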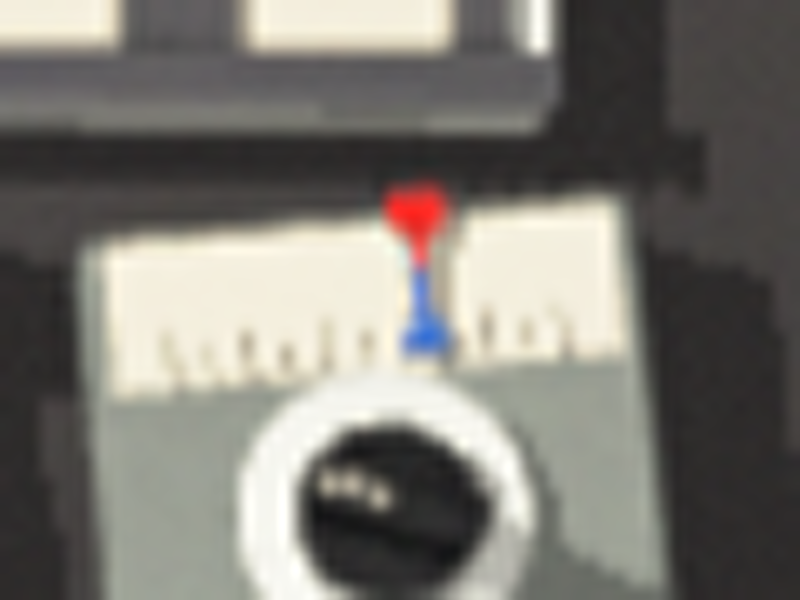

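The pointer tip (420,268) is exactly on the mark nose (420,268). Now I'll grasp the green lock.

```bash
python3 -m creep '[-0.0075,-0.0025,-0.04,0,0.07,-0.0075,-0.0025,-0.08,0,0.07,-0.0075,-0.0025,-0.12,0,0.07,-0.0075,-0.0025,-0.14,0,0.07,-0.0075,-0.0025,-0.154,0,0.07,-0.0075,-0.0025,-0.154,0,0.07]'; python3 -m creep '[0,0,0,0,0.03,0,0,0,0,0.03,0,0,0,0,0.03,0,0,0,0,0.03,0,0,0,0,0.03,0,0,0,0,0.03]';python3 -m creep '[0,0,0.04,0,0.03,0,0,0.08,0,0.03,0,0,0.1,0,0.03,0,0,0.1,0,0.03]'; python3 v.py scene s3.png 270 160 370 235
```

```text
clock: 8.6
eef_pos: [0.4032, 0.2221, 0.0035]
tool_rot: [-0.171, 0.985, -0.001, -0.003]
ft_force: [-0.5, -0.3, 1.2]
grip_width: 0.0698
grasp_force: 0.0
clock: 9.1
eef_pos: [0.4072, 0.2243, 0.0083]
tool_rot: [-0.172, 0.985, 0.001, 0.002]
ft_force: [-0.5, -0.3, 7.0]
grip_width: 0.0382
grasp_force: 61.5
clock: 9.43
eef_pos: [0.4093, 0.2255, 0.1117]
tool_rot: [-0.172, 0.985, 0.002, 0.005]
ft_force: [1.4, 0.3, -3.2]
grip_width: 0.0383
grasp_force: 62.6
scale 8.0
```

View pics/s3.png

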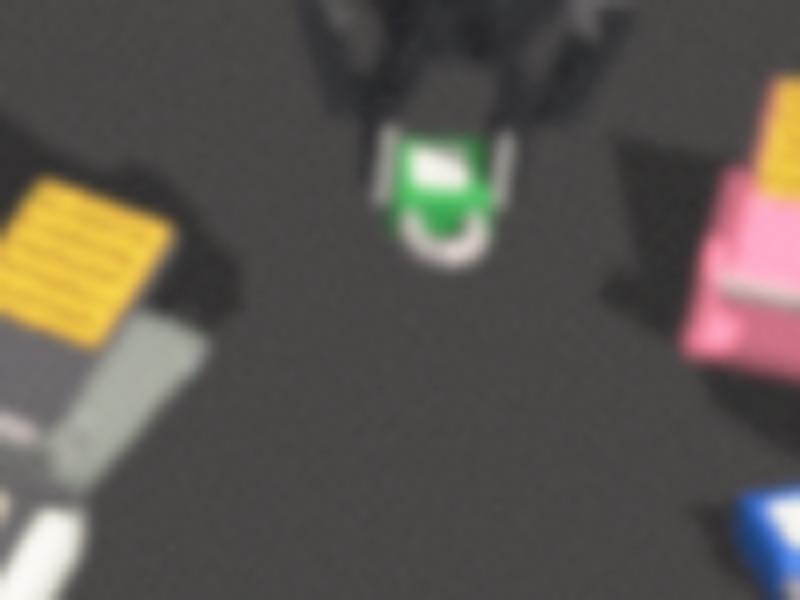

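Green is held, with the body at (440,170) and the shackle tip at (450,267). I'll compare that with the predicted projection to get the grasp offset.

Run:
```python
from h import *
c=bot.camera('scene');o=bot.get_obs();p=o['eef_pos'];q=o['tool_rot'];phi=2*np.arctan2(q[1],q[0])-np.pi/2
ps=phi-np.pi/2;ex=np.array([np.cos(ps),np.sin(ps),0]);print(p,np.degrees(ps),o['grip_width'])
bot0=p[2]-.0083
b=np.array([p[0],p[1],bot0])
for n,P in [('shackle end top',b+ex*.05+[0,0,.015]),('shackle end bot',b+ex*.05+[0,0,.007]),('body top c',b+[0,0,.022])]:
    u=w2px(c,P)[0];print(n,u.round(2),((u-[270,160]+.5)*8).round(0), 'per 5mm along', (w2px(c,P+ex*.005)[0]-u)*8)
```

```text
[0.40614234 0.22377055 0.10717319] 19.7739012206866 0.0383695967914019
shackle end top [325.   192.44] [444. 264.] per 5mm along [1.03359423 7.5750593 ]
shackle end bot [324.71 194.4 ] [442. 279.] per 5mm along [1.02071387 7.59585399]
body top c [323.98 181.6 ] [436. 177.] per 5mm along [0.98536481 7.08100658]
```

```bash
python3 -m creep '[0.19,-0.149,0.01,-0.368,0.03,0.19,-0.149,0.01,-0.368,0.03,0.19,-0.149,0.01,-0.368,0.03,0.19,-0.149,0.01,-0.368,0.03,0.19,-0.149,0.01,-0.368,0.03,0.19,-0.149,0.01,-0.368,0.03,0.19,-0.149,0.01,-0.368,0.03,0.19,-0.149,0.01,-0.368,0.03,0.19,-0.149,-0.01,-0.368,0.03,0.19,-0.149,-0.01,-0.368,0.03]'; python3 -m creep '[0,0,-0.02,0,0.03,0,0,-0.02,0,0.03,0,0,-0.02,0,0.03,0,0,-0.02,0,0.03]'; python3 v.py scene s4.png 215 170 315 245
```

```text
clock: 10.37
eef_pos: [0.5914, 0.0747, 0.0915]
tool_rot: [0.011, 1.0, -0.0, -0.005]
ft_force: [-1.2, 0.3, -4.1]
grip_width: 0.0384
grasp_force: 62.4
clock: 10.7
eef_pos: [0.5951, 0.0752, 0.0768]
tool_rot: [0.011, 1.0, -0.0, -0.001]
ft_force: [0.0, 0.1, -2.9]
grip_width: 0.0381
grasp_force: 62.4
scale 8.0
```

View pics/s4.png

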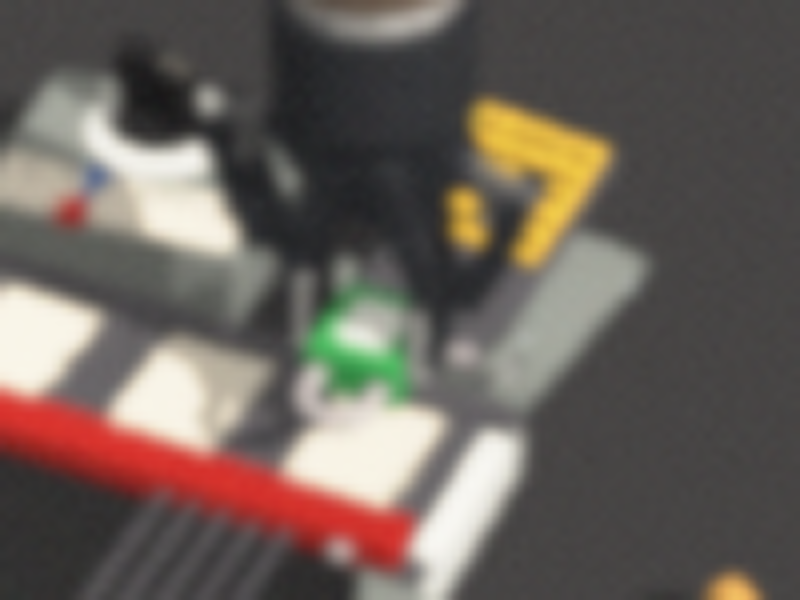

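Green (360,345) hangs over pocket0 (370,440). I'll lower it and release.

```bash
python3 -m creep '[0.001,0,-0.02,0,0.03,0.001,0,-0.03,0,0.03,0.001,0,-0.038,0,0.03,0.001,0,-0.038,0,0.03,0.001,0,-0.038,0,0.03]'; python3 -m creep '[0,0,0,0,0.045,0,0,0,0,0.058,0,0,0,0,0.058,0,0,0,0,0.058]'; python3 -m creep '[0,0,0.03,0,0.058,0,0,0.07,0,0.058,0,0,0.1,0,0.058,-0.14,0.12,0.12,0,0.07,-0.14,0.12,0.12,0,0.07,-0.14,0.12,0.12,0,0.07,-0.14,0.12,0.12,0,0.07,-0.14,0.12,0.12,0,0.07,-0.14,0.12,0.12,0,0.07,-0.14,0.12,0.12,0,0.07]'
cat > lk.py <<'E'
from h import *
c=bot.camera('top');im=c['pixels'];hsv=cv2.cvtColor(im,cv2.COLOR_RGB2HSV);cv2.imwrite('/tmp/lk.png',im[:,:,::-1])
for n,lo,hi in (('green',(45,120,60),(75,255,255)),('blue',(100,120,60),(120,255,255))):
  m=cv2.inRange(hsv,lo,hi)
  for k in cv2.findContours(m,cv2.RETR_EXTERNAL,cv2.CHAIN_APPROX_NONE)[0]:
    if len(k)<25 or len(k)>75: continue
    for z in (.022,.052,.027):
        f=np.zeros_like(m);cv2.drawContours(f,[k],-1,255,-1);v,u=np.nonzero(f)
        W=px2w(c,np.c_[u,v],z)[:,:2]*1000;r=cv2.minAreaRect(px2w(c,k.reshape(-1,2),z)[:,:2].astype(np.float32)*1000)
        print(n,z,'mean',W.mean(0).round(1),'rect',[np.round(x,1) for x in r],np.mean(np.c_[u,v],0).round(1))
E
python3 lk.py; python3 v.py top t3.png 120 140 320 240
```

```text
clock: 11.17
eef_pos: [0.5968, 0.0746, 0.0388]
tool_rot: [0.011, 1.0, 0.0, -0.0]
ft_force: [-0.9, -0.3, -2.4]
grip_width: 0.0383
grasp_force: 63.2
clock: 11.5
eef_pos: [0.5973, 0.0746, 0.0392]
tool_rot: [0.011, 1.0, 0.0, 0.001]
ft_force: [-0.3, -0.1, 0.4]
grip_width: 0.0579
grasp_force: 0.0
clock: 12.33
eef_pos: [0.4567, 0.1954, 0.1594]
tool_rot: [0.01, 1.0, 0.0, 0.001]
ft_force: [0.4, -0.8, -0.6]
grip_width: 0.0703
grasp_force: 0.0
green 0.022 mean [ 583.9 -563.8] rect [array([ 583.7, -564.2]), array([82.9, 20.4]), np.float64(80.9)] [446.2 166.8]
green 0.052 mean [ 578.4 -550.8] rect [array([ 578.1, -551.2]), array([81.1, 20. ]), np.float64(80.9)] [446.2 166.8]
green 0.027 mean [ 583.  -561.6] rect [array([ 582.7, -562.1]), array([82.6, 20.3]), np.float64(80.9)] [446.2 166.8]
green 0.022 mean [599.3  76.2] rect [array([599.9,  76.5]), array([34.8, 41.8]), np.float64(89.6)] [245.6 163.7]
green 0.052 mean [593.4  75.2] rect [array([594. ,  75.5]), array([34. , 40.9]), np.float64(89.6)] [245.6 163.7]
green 0.027 mean [598.3  76. ] rect [array([598.9,  76.4]), array([34.7, 41.7]), np.fl
[... 1030 characters left out ...]
 [142.6 213.8]
blue 0.022 mean [ 626.6 -237.2] rect [array([ 627.6, -238.2]), array([43., 22.]), np.float64(46.4)] [344.3 154.3]
blue 0.052 mean [ 620.2 -231.3] rect [array([ 621.1, -232.3]), array([42. , 21.6]), np.float64(46.4)] [344.3 154.3]
blue 0.027 mean [ 625.6 -236.2] rect [array([ 626.6, -237.2]), array([42.8, 22. ]), np.float64(46.4)] [344.3 154.3]
blue 0.022 mean [943.7 570.7] rect [array([943.7, 570.6]), array([61.2, 27.3]), np.float64(41.2)] [95.6 63.3]
blue 0.052 mean [930.3 558.9] rect [array([930.3, 558.8]), array([59.9, 26.7]), np.float64(41.2)] [95.6 63.3]
blue 0.027 mean [941.4 568.7] rect [array([941.5, 568.6]), array([61. , 27.2]), np.float64(41.2)] [95.6 63.3]
scale 4.0
```

View pics/t3.png

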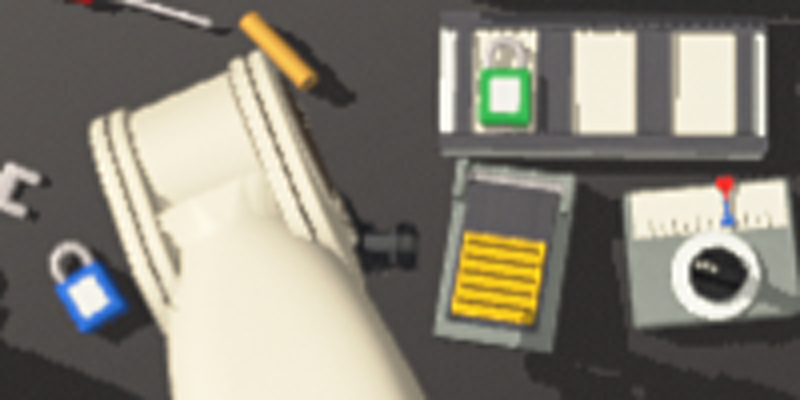

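Green is seated in pocket0 (505,85), with the measured body centre (594,75.5) against the expected (595,75). Blue is unmoved at (90,297), so I'll grasp it.

```bash
python3 -m creep '[-0.012,0.2075,-0.04,0.573,0.07,-0.012,0.2075,-0.04,0.573,0.07,-0.012,0.2075,-0.04,0.573,0.07,-0.012,0.2075,-0.04,0.573,0.07,-0.012,0.2075,-0.04,0.573,0.07,-0.012,0.2075,-0.04,0.573,0.07,-0.012,0.2075,-0.04,0.573,0.07,-0.012,0.2075,-0.08,0.573,0.07,-0.012,0.2075,-0.1,0.573,0.07,-0.012,0.2075,-0.1,0.573,0.07]'
python3 - <<'E'
from h import *
o=bot.get_obs();print(o['eef_pos'])
E
python3 v.py scene s5.png 330 195 410 255
```

```text
clock: 13.27
eef_pos: [0.443, 0.3973, 0.0537]
tool_rot: [-0.27, 0.963, -0.003, -0.005]
ft_force: [-0.3, -1.6, -0.1]
grip_width: 0.07
grasp_force: 0.0
[0.44302419 0.39728422 0.05365192]
scale 10.0
```

View pics/s5.png

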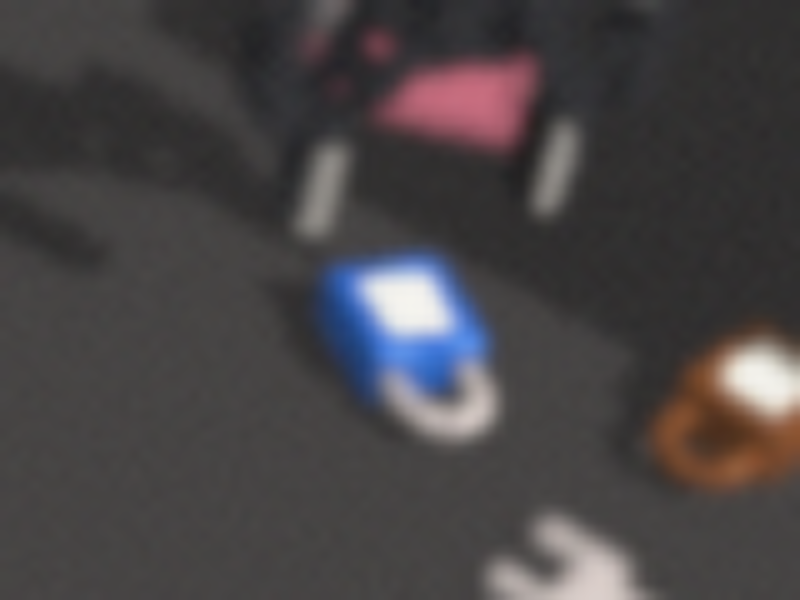

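Open fingers (320,190) and (555,170) straddle the blue lock (405,310), with the brown one clear. I'll descend and grip.

```bash
python3 -m creep '[0,0,-0.03,0,0.07,0,0,-0.053,0,0.07,0,0,-0.053,0,0.07,0,0,-0.053,0,0.03,0,0,-0.053,0,0.03,0,0,-0.053,0,0.03,0,0,-0.053,0,0.03,0,0,-0.053,0,0.03,0,0,-0.053,0,0.03,0,0,-0.053,0,0.03]';python3 -m creep '[0,0,0.04,0,0.03,0,0,0.08,0,0.03,0,0,0.1,0,0.03,0,0,0.1,0,0.03,0,0,0.1,0,0.03]'
python3 - <<'E'
from h import *
o=bot.get_obs();p=o['eef_pos'];q=o['tool_rot'];print(p,np.degrees(2*np.arctan2(q[1],q[0])-np.pi),o['grip_width'],bot.place_of('scene','padlock1')[:2] if snap('scene') else 0)
E
```

```text
clock: 14.15
eef_pos: [0.4468, 0.4035, 0.0088]
tool_rot: [-0.272, 0.962, 0.001, 0.003]
ft_force: [-0.3, -0.7, 6.4]
grip_width: 0.038
grasp_force: 62.5
clock: 14.57
eef_pos: [0.4459, 0.403, 0.1079]
tool_rot: [-0.272, 0.962, 0.001, 0.002]
ft_force: [-0.6, 0.2, -3.1]
grip_width: 0.0386
grasp_force: 61.8
[0.44588287 0.40298536 0.10794083] 31.52678464721011 0.038567564486920794 [{'centre': [0.7889, 0.6167], 'score': 0.63}, {'centre': [0.7312, 0.5281], 'score': 0.58}]
```

```bash
python3 -m creep '[0.1475,-0.4845,0.02,-0.572,0.03,0.1475,-0.4845,0.02,-0.572,0.03,0.1475,-0.4845,0.02,-0.572,0.03,0.1475,-0.4845,0.02,-0.572,0.03,0.1475,-0.4845,0.02,-0.572,0.03,0.1475,-0.4845,0.02,-0.572,0.03,0.1475,-0.4845,0.02,-0.572,0.03,0.1475,-0.4845,0.02,-0.572,0.03,0.1475,-0.4845,0.02,-0.572,0.03,0.1475,-0.4845,0.02,-0.572,0.03]'
python3 - <<'E'
from workcell import bot
o=bot.get_obs();print(o['joint_pos'].round(2))
E
```

```text
clock: 15.5
eef_pos: [0.5646, 0.0017, 0.1198]
tool_rot: [0.011, 1.0, -0.0, -0.002]
ft_force: [1.4, 0.6, -2.4]
grip_width: 0.0385
grasp_force: 61.9
[ 0.    0.44 -0.01  1.13  0.    0.02]
```

```bash
python3 -m creep '[0.026,-0.086,0,0,0.03,0.026,-0.086,0,0,0.03,0.026,-0.086,0,0,0.03,0.026,-0.086,-0.03,0,0.03,0.026,-0.086,-0.06,0,0.03,0.026,-0.086,-0.06,0,0.03,0.026,-0.086,-0.06,0,0.03]'; python3 v.py scene s6.png 190 165 290 240
```

```text
clock: 16.08
eef_pos: [0.5884, -0.0817, 0.0584]
tool_rot: [0.011, 1.0, 0.001, -0.005]
ft_force: [-0.0, -0.3, -3.2]
grip_width: 0.0386
grasp_force: 61.9
scale 8.0
```

View pics/s6.png

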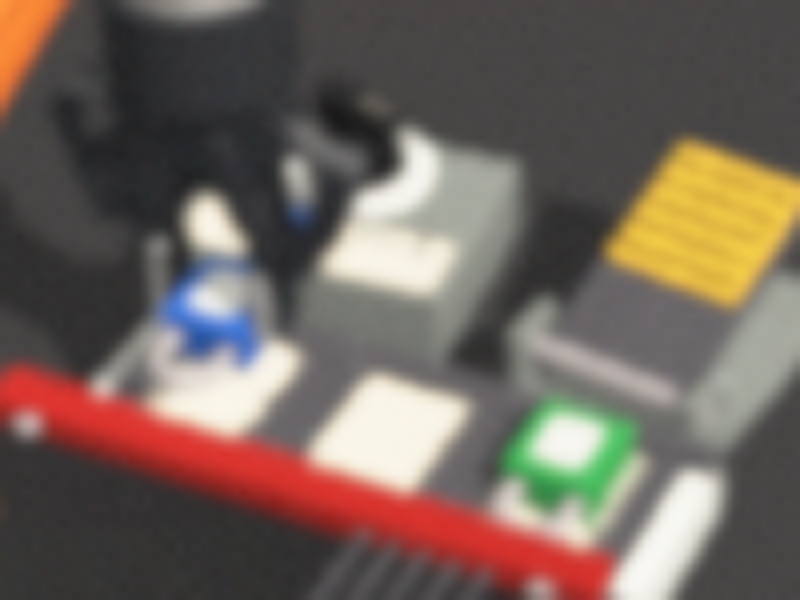

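Green sits flat in its pocket (570,455), and blue (210,320) hangs over pocket2 (230,390). I'll lower and release it, then move aside and check numerically, since I have one picture view left.

```bash
python3 -m creep '[0,0,-0.012,0,0.03,0,0,-0.0235,0,0.03,0,0,-0.0235,0,0.03,0,0,-0.0235,0,0.03,0,0,-0.0235,0,0.045,0,0,-0.0235,0,0.058,0,0,-0.0235,0,0.058,0,0,-0.0235,0,0.058]'; python3 -m creep '[0,0,0.03,0,0.058,0,0,0.07,0,0.058,0,0,0.1,0,0.058,-0.12,0.28,0.08,0,0.03,-0.12,0.28,0.08,0,0,-0.12,0.28,0.08,0,0,-0.12,0.28,0.08,0,0,-0.12,0.28,0.08,0,0,-0.12,0.28,0.08,0,0,-0.12,0.28,0.08,0,0]';  sed -i 's/len(k)>75/len(k)>60/;s/(.022,.052,.027)/(.022,.052)/' lk.py; python3 lk.py; python3 m.py|egrep 'pocket|ptr|mark'
```

```text
clock: 16.8
eef_pos: [0.5925, -0.0823, 0.0392]
tool_rot: [0.011, 1.0, -0.0, 0.0]
ft_force: [-0.4, 0.1, -0.1]
grip_width: 0.0583
grasp_force: 0.0
clock: 17.63
eef_pos: [0.4765, 0.1868, 0.1199]
tool_rot: [0.011, 1.0, 0.0, 0.0]
ft_force: [-0.0, -0.1, -0.6]
grip_width: -0.0
grasp_force: 0.0
green 0.022 mean [ 584.  -563.6] rect [array([ 583.8, -564.3]), array([82.9, 20.2]), np.float64(80.9)] [446.1 166.7]
green 0.052 mean [ 578.4 -550.6] rect [array([ 578.3, -551.3]), array([81.1, 19.7]), np.float64(80.9)] [446.1 166.7]
green 0.022 mean [599.3  76.2] rect [array([599.9,  76.5]), array([34.8, 41.8]), np.float64(89.6)] [245.6 163.7]
green 0.052 mean [593.4  75.2] rect [array([594. ,  75.5]), array([34. , 40.9]), np.float64(89.6)] [245.6 163.7]
green 0.022 mean [ 641.9 -250.2] rect [array([ 642.9, -252.2]), array([40.8, 31.7]), np.float64(47.1)] [348.3 149.5]
green 0.052 mean [ 635.1 -244.1] rect [array([ 636.1, -246. ]), array([39.9, 31. ]), np.float64(47.1)] [348.3 149.5]
green 0.022 mean [917.2 700.4] rect [array([915.8, 700.6]), array([64.4, 25.7]), np.float64(45.3)] [57.1 72.1]
green 0
[... 452 characters left out ...]
ean [ 620.2 -231.3] rect [array([ 621.1, -232.3]), array([42. , 21.6]), np.float64(46.4)] [344.3 154.3]
blue 0.022 mean [943.7 570.7] rect [array([943.7, 570.6]), array([61.2, 27.3]), np.float64(41.2)] [95.6 63.3]
blue 0.052 mean [930.3 558.9] rect [array([930.3, 558.8]), array([59.9, 26.7]), np.float64(41.2)] [95.6 63.3]
pocket [245.3  157.35] [618.   76.7]
pocket [270.73 160.14] [608.2  -3.1]
pocket [295.15 158.23] [613.5 -80. ]
mark row 183 [302] -19.3 59.3
mark row 184 [299 300 301 302 303] -15.9 56.5
mark row 185 [299 300 301 302 303] -15.6 53.4
mark row 186 [299 300 301 302 303] -15.2 50.3
mark row 187 [300 301 302] -14.9 47.2
mark row 188 [301] -14.6 44.1
mark row 189 [301] -14.2 41.0
```

Both locks are seated: the blue body is at (589,-81) and the green at (594,75), and the pointer is unmoved. Now the pedal, with fingers shut.

```bash
python3 -m creep '[-0.0255,-0.107,-0.02,0,0,-0.0255,-0.107,-0.02,0,0,-0.0255,-0.107,-0.02,0,0,-0.0255,-0.107,-0.035,0,0,-0.0255,-0.107,-0.035,0,0,-0.0255,-0.107,-0.035,0,0]'; python3 -m creep '[0,0,-0.01,0,0,0,0,-0.02,0,0,0,0,-0.028,0,0,0,0,-0.034,0,0,0,0,-0.04,0,0,0,0,-0.044,0,0,0,0,-0.044,0,0,0,0,-0.044,0,0]'
```

```text
clock: 18.23
eef_pos: [0.4518, 0.0776, 0.0844]
tool_rot: [0.012, 1.0, -0.0, -0.0]
ft_force: [0.6, 0.0, 0.4]
grip_width: 0.0003
grasp_force: 0.0
clock: 18.9
eef_pos: [0.4504, 0.0797, 0.0429]
tool_rot: [0.01, 1.0, 0.001, -0.001]
ft_force: [-10.9, 1.5, 22.6]
grip_width: 0.0001
grasp_force: 11.3
```

```bash
python3 -m creep '[0,0,-0.003,0,0,0,0,-0.003,0,0,0,0,-0.003,0,0,0,0,-0.003,0,0,0,0,-0.003,0,0]'; python3 v.py scene s7.png 150 130 330 265
```

```text
clock: 19.32
eef_pos: [0.4504, 0.0797, 0.0424]
tool_rot: [0.01, 1.0, 0.001, -0.001]
ft_force: [-18.5, -0.4, 43.9]
grip_width: 0.0002
grasp_force: 21.9
scale 4.444444444444445
```

View pics/s7.png

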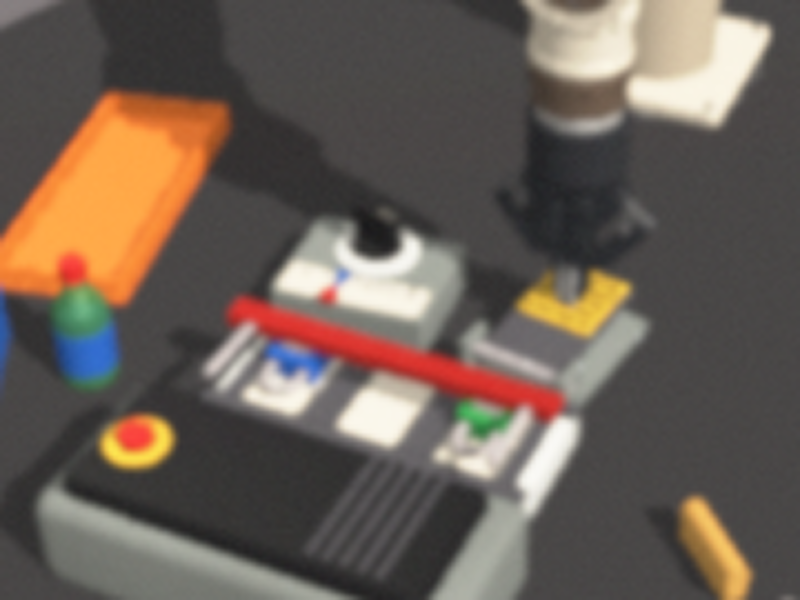

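The red bar is drawn forward over the seated locks, blue (293,365) and green (480,415), and the pedal is on its stop. Next: up, then the second stroke, then up again.

```bash
python3 -m creep '[0,0,0.02,0,0,0,0,0.05,0,0,0,0,0.05,0,0,0,0,0.05,0,0,0,0,0.05,0,0,0,0,0.05,0,0,0,0,0.05,0,0,0,0,0.05,0,0]'; python3 -m creep '[0,0,-0.02,0,0,0,0,-0.03,0,0,0,0,-0.036,0,0,0,0,-0.042,0,0,0,0,-0.045,0,0,0,0,-0.048,0,0,0,0,-0.0485,0,0,0,0,-0.0485,0,0,0,0,-0.0485,0,0,0,0,-0.0485,0,0]';python3 -m creep '[0,0,0,0,0,0,0,0,0,0,0,0,0,0,0]'; python3 -m creep '[0,0,0.02,0,0,0,0,0.05,0,0,0,0,0.08,0,0,0,0,0.11,0,0,0,0,0.11,0,0]'
```

```text
clock: 20.03
eef_pos: [0.4512, 0.0782, 0.0864]
tool_rot: [0.011, 1.0, -0.0, -0.001]
ft_force: [0.2, 0.5, 1.0]
grip_width: 0.0004
grasp_force: 0.0
clock: 20.87
eef_pos: [0.4491, 0.0792, 0.0425]
tool_rot: [0.01, 1.0, 0.001, -0.002]
ft_force: [-17.6, 0.9, 42.2]
grip_width: 0.0001
grasp_force: 21.1
clock: 21.12
eef_pos: [0.4491, 0.0792, 0.0425]
tool_rot: [0.01, 1.0, 0.001, -0.002]
ft_force: [-17.2, 1.0, 42.6]
grip_width: -0.0
grasp_force: 21.1
clock: 21.53
eef_pos: [0.4556, 0.0789, 0.1543]
tool_rot: [0.011, 1.0, 0.001, 0.005]
ft_force: [0.2, -1.0, -0.3]
grip_width: 0.0002
grasp_force: 0.0
```

Both strokes are done, and the pedal is free. Now I'll move green to the tray.

```bash
python3 -m creep '[0.144,-0.004,-0.02,0,0.06,0.144,-0.004,-0.02,0,0.06,0.144,-0.004,-0.02,0,0.06,0.144,-0.004,-0.02,0,0.06,0.144,-0.004,-0.02,0,0.06,0.144,-0.004,-0.04,0,0.06,0.144,-0.004,-0.07,0,0.06,0.144,-0.004,-0.07,0,0.06,0.144,-0.004,-0.07,0,0.06]'; python3 lk.py | egrep 'mean \[(5[89].|60.)\.. +-?(7|8)'
```

```text
clock: 22.28
eef_pos: [0.593, 0.074, 0.0766]
tool_rot: [0.011, 1.0, -0.0, -0.003]
ft_force: [0.3, 0.1, 0.4]
grip_width: 0.0601
grasp_force: 0.0
blue 0.022 mean [595.2 -83.9] rect [array([595.1, -83. ]), array([38.2, 41.7]), np.float64(89.4)] [296.3 164.4]
blue 0.052 mean [589.5 -81.4] rect [array([589.3, -80.5]), array([37.3, 40.8]), np.float64(89.4)] [296.3 164.4]
```

```bash
python3 -m creep '[0,0,-0.025,0,0.06,0,0,-0.04,0,0.06,0,0,-0.04,0,0.06,0,0,-0.04,0,0.03,0,0,-0.04,0,0.03,0,0,-0.04,0,0.03,0,0,-0.04,0,0.03,0,0,-0.04,0,0.03,0,0,-0.04,0,0.03]'; python3 -m creep '[0,0,0.04,0,0.03,0,0,0.08,0,0.03,0,0,0.11,0,0.03,0,0,0.11,0,0.03,0,0,0.11,0,0.03]'
```

```text
clock: 23.08
eef_pos: [0.5974, 0.0746, 0.0414]
tool_rot: [0.011, 1.0, 0.0, 0.002]
ft_force: [-1.5, 0.1, 6.5]
grip_width: 0.0382
grasp_force: 62.3
clock: 23.5
eef_pos: [0.5977, 0.0745, 0.1517]
tool_rot: [0.011, 1.0, 0.0, 0.003]
ft_force: [-0.8, -0.1, -4.2]
grip_width: 0.0381
grasp_force: 61.9
```

```bash
python3 -m creep '[-0.111,-0.405,0,-1.32,0.03,-0.111,-0.405,0,-1.32,0.03,-0.111,-0.405,0,-1.32,0.03,-0.111,-0.405,0,-1.32,0.03,-0.111,-0.405,0,-1.32,0.03,-0.111,-0.405,0,-1.32,0.03,-0.111,-0.405,0,-1.32,0.03,-0.111,-0.405,0,-1.32,0.03,-0.111,-0.405,0,-1.32,0.03,-0.111,-0.405,0,-1.32,0.03]'; python3 -m creep '[-0.001,-0.003,0,-0.07,0.03,-0.001,-0.003,-0.04,-0.07,0.03,-0.001,-0.003,-0.08,-0.07,0.03,-0.001,-0.003,-0.1,-0.07,0.03,-0.001,-0.003,-0.1,-0.07,0.03]'
python3 - <<'E'
from h import *
c=snap('scene');o=bot.get_obs();print(o['eef_pos'],o['tool_rot'],o['grip_width'],o['grasp_force'])
c=snap('top');hsv=cv2.cvtColor(c['pixels'],cv2.COLOR_RGB2HSV)
m=cv2.inRange(hsv,(5,120,80),(25,255,255));m[:165]=0;m[270:]=0;m[:,:345]=0;m[:,420:]=0;v,u=np.nonzero(m);print(u.min(),u.max(),v.min(),v.max())
E
```

```text
clock: 24.33
eef_pos: [0.4834, -0.3285, 0.1464]
tool_rot: [0.596, 0.803, -0.0, -0.002]
ft_force: [0.4, -0.6, -2.4]
grip_width: 0.0381
grasp_force: 62.0
clock: 24.75
eef_pos: [0.4785, -0.3268, 0.0406]
tool_rot: [0.622, 0.783, -0.001, -0.008]
ft_force: [-0.9, 0.3, -4.2]
grip_width: 0.0379
grasp_force: 61.9
[ 0.4807462  -0.32803723  0.04396158] [ 6.21800109e-01  7.83154711e-01 -4.77799689e-04 -5.75282214e-03] 0.03809442483645464 61.95113182067871
354 393 170 234
```

```bash
python3 -m creep '[0,0,0,0,0.03,0,0,-0.015,0,0.03,0,0,-0.03,0,0.03,0,0,-0.0355,0,0.03,0,0,-0.0355,0,0.03,0,0,-0.0355,0,0.03,0,0,-0.0355,0,0.05,0,0,-0.0355,0,0.06,0,0,-0.0355,0,0.06,0,0,-0.0355,0,0.06]'; python3 -m creep '[0,0,0.04,0,0.06,0,0,0.08,0,0.06,0,0,0.12,0,0.06,0.107,0.248,0.12,1.32,0.06,0.107,0.248,0.12,1.32,0.06,0.107,0.248,0.12,1.32,0.06,0.107,0.248,0.12,1.32,0.06,0.107,0.248,0.12,1.32,0.06,0.107,0.248,0.12,1.32,0.06,0.107,0.248,0.12,1.32,0.06]';python3 -m creep '[0,0,0,0.45,0.06,0,0,0,0.45,0.06,0,0,0,0.45,0.06,0,0,0,0.45,0.06,0,0,0,0.45,0.06,0,0,0,0.45,0.06]';python3 lk.py | grep -v ' 9[0-9][0-9]\.'
```

```text
clock: 25.68
eef_pos: [0.4852, -0.3308, 0.0138]
tool_rot: [0.622, 0.783, 0.0, 0.0]
ft_force: [0.1, -0.8, 0.3]
grip_width: 0.06
grasp_force: 0.0
clock: 26.52
eef_pos: [0.5934, -0.078, 0.1335]
tool_rot: [0.226, 0.974, 0.001, 0.0]
ft_force: [0.2, 0.2, 0.0]
grip_width: 0.06
grasp_force: 0.0
clock: 27.02
eef_pos: [0.5918, -0.0825, 0.1333]
tool_rot: [0.009, 1.0, 0.0, -0.0]
ft_force: [0.4, -0.8, 1.4]
grip_width: 0.0598
grasp_force: 0.0
green 0.022 mean [ 486.4 -327.7] rect [array([ 486.3, -327.2]), array([36.6, 43.4]), np.float64(13.3)] [374.5 197.9]
green 0.052 mean [ 482.9 -319.9] rect [array([ 482.9, -319.4]), array([35.8, 42.4]), np.float64(13.3)] [374.5 197.9]
green 0.022 mean [ 583.8 -563.5] rect [array([ 583.5, -564.4]), array([82.6, 20.7]), np.float64(80.9)] [446.1 166.8]
green 0.052 mean [ 578.3 -550.6] rect [array([ 578. , -551.4]), array([80.8, 20.2]), np.float64(80.9)] [446.1 166.8]
green 0.022 mean [ 641.7 -250.3] rect [array([ 642.9, -252.2]), array([40.8, 31.7]), np.float64(47.1)] [348.3 149.6]
green 0.052 mean [ 634.8 -244.1] rect [array([ 636.1, -246. ]), array([39.9, 31. ]), np.float64(47.1)] [348.3 149.6]
green 0.022 mean [917.2 700.3] rect [array([915.8, 700.6]), array([64.4, 25.7]), np.float64(45.3)] [57.1 72.1]
green 0.052 mean [904.4 685.7] rect [array([903., 686.]), array([63. , 25.2]), np.float64(45.3)] [57.1 72.1]
blue 0.022 mean [ 626.6 -237.2] rect [array([ 627.6, -238.2]), array([43., 22.]), np.float64(46.4)] [344.3 154.3]
blue 0.052 mean [ 620.2 -231.3] rect [array([ 621.1, -232.3]), array([42. , 21.6]), np.float64(46.4)] [344.3 154.3]
blue 0.022 mean [943.7 570.7] rect [array([943.7, 570.6]), array([61.2, 27.3]), np.float64(41.2)] [95.6 63.3]
blue 0.052 mean [930.3 558.9] rect [array([930.3, 558.8]), array([59.9, 26.7]), np.float64(41.2)] [95.6 63.3]
```

Green lies in the tray. Now blue.

```bash
python3 -m creep '[0,0,-0.04,0,0.06,0,0,-0.07,0,0.06,0,0,-0.095,0,0.06,0,0,-0.095,0,0.06,0,0,-0.095,0,0.03,0,0,-0.095,0,0.03,0,0,-0.095,0,0.03,0,0,-0.095,0,0.03,0,0,-0.095,0,0.03,0,0,-0.095,0,0.03]'; python3 -m creep '[0,0,0.04,0,0.03,0,0,0.08,0,0.03,0,0,0.11,0,0.03,0,0,0.11,0,0.03,0,0,0.11,0,0.03]'
```

```text
clock: 27.9
eef_pos: [0.5928, -0.0827, 0.0398]
tool_rot: [0.008, 1.0, -0.0, 0.001]
ft_force: [-0.1, 0.8, 0.9]
grip_width: 0.0385
grasp_force: 62.8
clock: 28.32
eef_pos: [0.5936, -0.0828, 0.1513]
tool_rot: [0.008, 1.0, -0.0, 0.003]
ft_force: [0.0, -0.1, -3.3]
grip_width: 0.0382
grasp_force: 64.0
```

```bash
python3 -m creep '[-0.224,-0.275,0,-1.32,0.03,-0.224,-0.275,0,-1.32,0.03,-0.224,-0.275,0,-1.32,0.03,-0.224,-0.275,0,-1.32,0.03,-0.224,-0.275,0,-1.32,0.03,-0.224,-0.275,0,-1.32,0.03,-0.224,-0.275,0,-1.32,0.03,-0.224,-0.275,0,-1.32,0.03,-0.224,-0.275,0,-1.32,0.03,-0.224,-0.275,0,-1.32,0.03]'; python3 -m creep '[0,0,0,-0.07,0.03,0,0,-0.04,-0.07,0.03,0,0,-0.08,-0.07,0.03,0,0,-0.1,-0.07,0.03,0,0,-0.1,-0.07,0.03,0,0,-0.1,-0.07,0.03]'
```

```text
clock: 29.15
eef_pos: [0.3634, -0.3599, 0.1463]
tool_rot: [0.597, 0.802, -0.001, -0.002]
ft_force: [-0.6, 0.2, -3.2]
grip_width: 0.0381
grasp_force: 64.0
clock: 29.65
eef_pos: [0.3659, -0.3557, 0.0461]
tool_rot: [0.62, 0.785, 0.0, -0.003]
ft_force: [-0.0, -0.3, -2.8]
grip_width: 0.0382
grasp_force: 63.9
```

```bash
python3 -m creep '[0,0,-0.015,0,0.03,0,0,-0.03,0,0.03,0,0,-0.035,0,0.03,0,0,-0.035,0,0.03,0,0,-0.035,0,0.03,0,0,-0.035,0,0.05,0,0,-0.035,0,0.06,0,0,-0.035,0,0.06,0,0,-0.035,0,0.06]'; python3 -m creep '[0,0,0.04,0,0.06,0,0,0.08,0,0.06,0,0,0.12,0,0.06,-0.05,0.25,0.14,0,0.06,-0.05,0.25,0.14,0,0.06,-0.05,0.25,0.14,0,0.06,-0.05,0.25,0.14,0,0.06,-0.05,0.25,0.14,0,0.06,-0.05,0.25,0.14,0,0.06,-0.05,0.25,0.14,0,0.06]';python3 lk.py | egrep -v ' (9..|6..|5..)\.'; python3 v.py top t9.png 220 140 420 265
python3 - <<'E'
from h import *
for cam in ('top','scene'):
    c=snap(cam)
    for n,z in (('pedal_pad',.068),('tray',0)):
        for r in bot.place_of(cam,n)[:2]: print(cam,n,r['score'],px2w(c,np.array(r['centre'])*S,z)[0,:2].round(4))
E
```

```text
clock: 30.4
eef_pos: [0.3683, -0.358, 0.014]
tool_rot: [0.62, 0.785, -0.0, 0.001]
ft_force: [-0.2, -1.1, -1.0]
grip_width: 0.0599
grasp_force: 0.0
clock: 31.23
eef_pos: [0.3154, -0.1028, 0.1536]
tool_rot: [0.617, 0.787, 0.001, -0.001]
ft_force: [-0.2, 0.1, 0.7]
grip_width: 0.0597
grasp_force: 0.0
green 0.022 mean [ 485.8 -327.8] rect [array([ 486. , -327.6]), array([37.3, 44.4]), np.float64(13.3)] [374.6 198. ]
green 0.052 mean [ 482.4 -320. ] rect [array([ 482.6, -319.8]), array([36.5, 43.5]), np.float64(13.3)] [374.6 198. ]
green 0.022 mean [917.2 700.3] rect [array([915.8, 700.6]), array([64.4, 25.7]), np.float64(45.3)] [57.1 72.1]
blue 0.022 mean [ 368.5 -355.4] rect [array([ 368.4, -355.4]), array([35.2, 43.6]), np.float64(13.0)] [384.8 235.4]
blue 0.052 mean [ 367.6 -347. ] rect [array([ 367.5, -347. ]), array([34.5, 42.7]), np.float64(13.0)] [384.8 235.4]
scale 4.0
top pedal_pad 0.87 [0.4435 0.0924]
top pedal_pad 0.85 [0.2165 0.3721]
top tray 0.63 [ 0.4316 -0.3542]
top tray 0.58 [0.5548 0.5396]
scene pedal_pad 0.77 [0.4508 0.0855]
scene pedal_pad 0.69 [ 0.5018 -0.2934]
scene tray 0.65 [ 0.4277 -0.3532]
```

Run:
```python
from h import *
c=snap('top');im=c['pixels'];hsv=cv2.cvtColor(im,cv2.COLOR_RGB2HSV).astype(int)
for n,m in (('blue',(hsv[...,0]>100)&(hsv[...,0]<130)&(hsv[...,1]>70)),('red',((hsv[...,0]<8)|(hsv[...,0]>172))&(hsv[...,1]>100))):
    v,u=np.nonzero(m[180:202,280:325]);[print(n,r+180,(u[v==r]+280).tolist()) for r in sorted(set(v))]
m=cv2.inRange(hsv.astype(np.uint8),(20,100,80),(35,255,255));v,u=np.nonzero(m[190:225,225:265]);print('pad px',u.mean()+225,v.mean()+190,len(u))
a=cv2.imread('pics/top0.png');h0=cv2.cvtColor(a,cv2.COLOR_BGR2HSV);m=cv2.inRange(h0,(20,100,80),(35,255,255));v,u=np.nonzero(m[190:225,225:265]);print('pad px start',u.mean()+225,v.mean()+190,len(u))
o=bot.get_obs();print(o['ft_force'],o['clock'])
```

```text
blue 191 [301]
blue 192 [301]
blue 193 [301, 302]
blue 194 [301, 302]
blue 195 [300, 301, 302, 303]
red 183 [301, 302]
red 184 [299, 300, 301, 302, 303]
red 185 [299, 300, 301, 302, 303]
red 186 [299, 300, 301, 302, 303]
red 187 [300, 301, 302]
red 188 [301]
red 189 [301]
pad px 244.2314606741573 209.0876404494382 445
pad px start 244.22522522522522 209.11036036036035 444
[0.62996005 0.14430159 0.33554602] 31.6833
```

The pointer is on the mark, the pedal is at rest, and both locks are in the tray at floor height. Handing in.

```bash
python3 -c "
from workcell import bot
print(bot.job_done())"
```

```text
the job is handed in; nothing more can be done
None
```

Job handed in (no verdict returned): the blue and green padlocks, the only two meant ones on the bench, got two full pedal strokes and lie in the orange tray, with the pointer on the red mark and the pedal up.

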